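# Open the pastry case past its child safety catch

### The job

Open the pastry case wide for restocking: draw its glass door out by the handle until the child safety catch behind the top rail holds it and let go, then reach down into the gap behind the door, find the catch, press it down and bring the door past it. Leave the door standing wide open, about square to the case, with nothing touching it, and leave the basket, the tongs and the tub of biscuits where they are.

Things in the scene. Friction and masses are not known exactly. Their poses are not given: they have to be found in the camera images.
- case: Fixed countertop pastry case: dark frame, glass sides, dark wooden top; 260 mm high, 280 deep, 465 wide. Origin on the counter below the middle of the shut door, in the plane of the top's front edge. x points into the case, y along its front from the hinge to the door's free edge, z up. The top, 12 mm thick, covers x 0 to 280, y -335 to 130 mm; the front from y -335 to -130 is a fixed pane.
- door: Upright glass door in a dark frame, hung in front of the case's front edge; 18 mm thick, 249 wide, its top edge flush with the case's top (z 260 mm), its bottom 25 mm up. Origin on the counter on the hinge line, in the plane of the door's back face; x points back into the case, y to the free edge, z up. Shut, its axes are the case's and its origin is at x -2, y -125 mm of the case.
- hinge (a joint): Angle of the door about its upright hinge line: 0 shut, growing as the free edge swings out to the case's -x, at most 1.75. The hinge is stiff (about 0.2 N m): the door stays where it is left.
- handle (a point): Middle of the door's handle: a level round steel bar 11 mm thick, 110 mm long, parallel to the door, 45 mm in front of the door's front face, 22 mm below the door's top edge, 175 mm from the hinge line; posts join it to the door 47 mm either side of the middle.
- rail_out (a point): Point on the top edge of the door's back face, 210 mm from the hinge line (39 mm from the free edge), moving with the door. The frame's top rail is 60 mm high. Behind it, out of sight, a white plastic safety catch 30 mm wide is fitted, its middle anywhere from below this point to below rail_in. It stops the door when the gap beside it, door back to front edge of the top, is 38 to 48 mm.
- rail_in (a point): The same, 120 mm from the hinge line. The catch is a sprung tongue that reaches back from the door across the gap and hooks behind a bar under the case's top. Its upper face rises away from the door: it lies 44 mm below the door's top edge at the door, 38 mm at 20 mm from it, 31 mm at 35 mm; the hook, 57 mm from the door, 14 mm. Elsewhere the gap is empty for 150 mm down.
- basket: Round wicker basket heaped with sesame rings, 255 mm across, about 120 mm high; origin under its middle. Leave alone.
- tongs: Steel serving tongs lying flat on the counter, 240 mm long, 55 mm wide, 13 mm high; origin under the middle, x along them to the tips. Leave alone.
- tub: Clear plastic tub of biscuits with a white lid, 104 by 154 by 78 mm high, standing on the case's top towards the back; origin under its middle. Leave alone.
- catch (a joint): Angle of the catch's tongue about its pivot at the door's back face, 48 mm below the top edge: 0 at rest (up), growing as it is pressed down with 3 to 9 N; the hook is clear from about 0.23, which is 4 to 6 mm down at 20 to 30 mm from the door. It springs up when let go, so it must be kept down until the door is some 15 mm further out. Pulling alone, however hard, never frees it.

How it is judged:
On the way, in this order (a step that is already met when the one before it is completed fails the run):
1. the door is drawn ajar and let go, the catch still up (value of joint hinge between 0.12 and 0.6 rad and value of joint catch below 0.1 rad and contact force between the fingers and door below 0.2 N), for 0.2 s.
2. the catch is pressed down while the door stands ajar (value of joint catch above 0.2 rad and value of joint hinge between 0.1 and 0.6 rad), for 0.05 s.
3. the door is swung open (value of joint hinge above 1.15 rad), for 0.1 s.
At the end, for the whole second after the job is handed in: The door stands open by more than 1.15 rad (66 degrees) and at rest, the catch let go; the basket, the tongs and the tub are each within 30 mm of where they were (value of joint hinge above 1.15 rad and velocity of joint hinge between -0.05 and 0.05 rad/s and value of joint catch below 0.1 rad and distance of each of basket, tongs, tub from where it was at the start of the episode below 0.03 m); the robot touches nothing.
It fails at once if the basket, the tongs or the tub is knocked away by more than 40 mm (distance of any of basket, tongs, tub from where it was at the start of the episode above 0.04 m).
It fails at once if the basket or the tub is tipped over (angle between any of basket, tub's own z axis and vertical above 0.5 rad).
It also fails if it takes over 53 s, if anything falls off the work surface, if the arm or the gripper's body presses on something with over 40 N, if the wrist force passes 120 N, or if a joint passes its speed limit or range.

### The arm

A 7-joint arm with a two-finger parallel gripper is mounted at the origin on the work surface. World frame = base frame: x ahead of the robot, y to its left, z up, the work surface at z = 0. Lengths are in m, angles in rad, forces in N, time in s.
With the tool pointing down it reaches from about 0.35 to 0.9 m from the base axis. Payload 8.1 kg.
Tool frame: the origin (TCP) lies at the centre of the arm's flange, where the gripper is bolted on; the fingertips stand 178 mm ahead of it and the grasp point (between the pads) lies 159 mm ahead of it; x points along the fingers, z is the direction in which the jaws open and shut, and the axes are right-handed (so a half turn about x gives the same grasp; the last joint's range is limited). The gripper opens to 92 mm and grips with 3 to 60 N. Pads are 19 mm wide; open, the fingers measure 130 mm over their backs; the gripper's body (75 mm by 190 mm) begins 47 mm behind the grasp point.
Start: joints at [1.07, 0.434, 0.025, 1.573, -0.012, 1.134, -0.075], TCP at [0.242, -0.576, 0.405] pointing down, gripper open.
Joint ranges: [-2.62, 2.62], [-0.44, 2.09], [-1.27, 1.32], [0.08, 2.57], [-1.32, 4.46], [0.12, 2], [-2.74, 2.74]. Speed limits (rad/s): [2.22, 2.22, 3.01, 3.01, 3.14, 3.14, 3.14].

### API

Orientations are given as a rotation vector (axis times angle).
In Python, from cell import arm, get_image, search_frame, pinpoint gives the robot as it stands.
- The arm moves only by the tool arm_command, never from a script. Its argument "motion" is a list of rows, each a list of 7 numbers: the finger opening in mm, from 0 to 91.8, then the shift along the tool's x, y, z in mm, then the turn, a rotation vector about the tool's x, y, z in degrees. In form: [[fingers, x, y, z, ax, ay, az], ...]. A call has 1 to 5 rows; each row shifts and turns the commanded pose from where the row before left it, along the tool's axes as they then stand; what a row does not reach is not made up. A row lasts 1/8 s, in which the tool goes at most 62.5 mm and 10.7 degrees, less where a joint would pass 70% of its speed; a pose out of reach is approached as far as the arm can. A call with a gripper value outside its range is refused whole. The fingers move at their own pace and stop on an object; "newtons" is the grip in N (left out, the last holds). Time passes only in rows, so rows that do not move let the fingers close. It gives the time, the measured TCP pose, the force and the opening at its end, in the units of the state.
- arm.observe(): the state, without advancing time (a new reading comes with each control period).
- get_image(name): name is "scene" or "side" or "wrist"; returns a dict with "frame" (384x512x3 uint8, red, green, blue), "range_z" (384x512 float32, m along the optical axis (not along the pixel's ray), 0 where there is no reading), "K" (3x3 intrinsics, pixels), "origin" and "rotation" of the camera in the world; the wrist camera has in their place "tool_from_camera" (4x4, takes a point from camera to tool coordinates, whose origin is the TCP and whose axes are the tool frame's). Camera axes: x right, y down, z forward; pixel columns grow to the right and rows downward; lengths in m; the calibration is good to about 2 mm. A picture is of the moment at which its call begins: read the wrist's pose just before it.
- arm.sign_off(): hands the job in, once; it reports no verdict.
Trained networks look in the newest picture that a camera, given by its name, has taken for a name from the list of things; names that differ only in an ending like _2 or _b are one class to them, and where a whole thing is asked for, a point or a joint stands for the part that bears it (a point fixed in the world has none). Each returns a list of dicts, best first, with "p" (0 to 1); they miss things now and then, are a little off and sometimes report something else, mostly with a low value. They report only what shows in the picture. A call takes as long as a camera call.
- search_frame(camera, target): "point" ([x, y, z] in m, in world coordinates, good to about 4 mm: the middle of the surface that is visible of it).
- pinpoint(camera, target): "point" ([x, y, z] in m, in world coordinates, good to about 4 mm: a listed point, or the origin of a listed thing).
The state is a dict: "clock": time; "joints": joint angles; "dq": joint speeds; "joint_efforts": joint torques, N m; "position": TCP position; "ee_rot": TCP orientation; "force": force on the tool from outside, world axes, zero at the start; "ft_torque": the same for the moment, N m; "width": opening from 0.0 (shut) to 1.0 (fully open).
Only numpy, scipy, OpenCV 4.12 (cv2) and the standard library are available. Lean on these libraries where they do the work, as an engineer would, in place of code of your own. Each camera call takes 0.05 s, during which the arm holds its last target. There are 200 camera calls.

## Working session

There is one attempt and no reset: what is moved stays moved. The work goes in short steps, Python scripts to look and compute and a tool call to move; the robot and the scene stay as the last step left them, time stands still between calls to the robot, and variables do not carry over. Pictures are saved under pics/ and viewed, about 8 in all and at most 12, crops included, and the job is handed in when it is done.

Besides the shell and the picture viewer there is one more tool, called after ">>>" as name([rows], argument=value, ...), one row to a line, values as JSON. arm_command: Moves the arm, as the interface text tells. Its arguments: {"type":"object","properties":{"motion":{"type":"array"},"newtons":{"type":"number"}},"required":["motion"]}

```bash
ls; mkdir -p pics
cat > h.py <<'E'
import numpy as np, cv2
from scipy.spatial.transform import Rotation as R
from cell import arm, get_image, search_frame, pinpoint
def save(n,f):
    d=get_image(n); cv2.imwrite('pics/'+f,cv2.cvtColor(d['frame'],cv2.COLOR_RGB2BGR)); return d
E
python3 - <<'E'
from h import *
s=arm.observe(); print(s['clock'],s['position'],s['ee_rot'],R.from_rotvec(s['ee_rot']).as_matrix().round(3))
a=save('scene','a.png'); 
for c in ('scene','side'):
    if c=='side': b=save('side','b.png')
    for t in ('case','door','handle','rail_out','rail_in','basket','tongs','tub'):
        for fn in ((pinpoint,) if t!='handle' else (pinpoint,search_frame)):
            r=fn(c,t); print(c,t,fn.__name__,[(np.round(x['point'],3).tolist(),round(x['p'],2)) for x in r[:2]])
im=np.hstack([cv2.imread('pics/a.png'),cv2.imread('pics/b.png')]); 
cv2.imwrite('pics/ab.png',cv2.resize(im,(800,300)))
print(arm.observe()['clock'])
E
```

```text
pics
0.0 [ 0.24200554 -0.5759853   0.40392239] [ 0.91225486  1.37299031 -0.91097599] [[-0.001  0.922  0.387]
 [ 0.001  0.387 -0.922]
 [-1.    -0.    -0.002]]
scene case call [([0.628, 0.093, 0.001], 0.64)]
scene door call [([0.75, 0.106, 0.0], 0.73), ([0.576, 0.236, 0.259], 0.18)]
scene handle call [([0.581, 0.019, 0.237], 0.66)]
scene handle call [([0.631, 0.074, 0.199], 0.66)]
scene rail_out call [([0.54, 0.074, 0.259], 0.97)]
scene rail_in call [([0.63, 0.087, 0.26], 0.9)]
scene basket call []
scene tongs call [([0.686, -0.376, -0.003], 0.82)]
scene tub call [([0.574, 0.236, 0.262], 0.9)]
side case call [([0.626, 0.094, 0.002], 0.91)]
side door call []
side handle call [([0.584, 0.02, 0.239], 0.58)]
side handle call [([0.585, 0.072, 0.26], 0.69)]
side rail_out call [([0.541, 0.074, 0.259], 0.73)]
side rail_in call [([0.627, 0.091, 0.262], 0.82)]
side basket call [([0.625, 0.091, -0.0], 0.54)]
side tongs call [([0.684, -0.375, 0.002], 0.78)]
side tub call [([0.573, 0.243, 0.261], 0.83)]
1.0
```

View pics/ab.png

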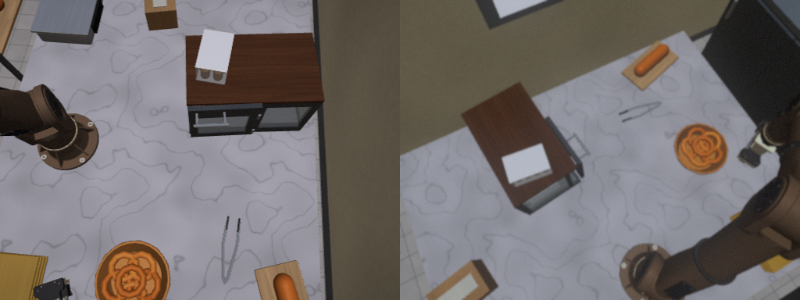

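The pictures show the case with its door shut, front facing the robot's right (-y). The handle is at about (215,118) in the left view, the tub on top at the back left, and the basket and tongs far from the door. The network points agree with the door's given geometry. Next I refine the yaw from the top's outline and compute the approach.

```bash
cat >> h.py <<'E'
def cloud(d,pose=None):
    z=d['range_z']; K=d['K']; v,u=np.mgrid[:384,:512]
    P=np.dstack([(u-K[0,2])/K[0,0]*z,(v-K[1,2])/K[1,1]*z,z])
    if 'rotation' in d: return P@np.array(d['rotation']).T+d['origin']
    T=np.array(d['tool_from_camera']); P=P@T[:3,:3].T+T[:3,3]
    return P@R.from_rotvec(pose['ee_rot']).as_matrix().T+pose['position']
def tcp():
    s=arm.observe(); return s,np.array(s['position']),R.from_rotvec(s['ee_rot']).as_matrix()
E
python3 - <<'E'
from h import *
for c in ('scene','side'):
    d=get_image(c); P=cloud(d); m=(abs(P[...,2]-.26)<.006)&(d['range_z']>0)&(P[...,0]>.35)&(P[...,0]<1)&(P[...,1]>0)&(P[...,1]<.6)
    q=P[m][:,:2]; yaw=[]
    r=cv2.minAreaRect((q*1000).astype(np.float32)); print(c,m.sum(),r, cv2.boxPoints(r).round(0).tolist(), P[m][:,2].mean())
    # front edge: min along e_x for bins along e_y
    th=np.deg2rad(8.5); ex=np.array([-np.sin(th),np.cos(th)]); ey=-np.array([np.cos(th),np.sin(th)])
    o=np.array([.627,.0935]); X=(q-o)@ex; Y=(q-o)@ey
    b=np.arange(-.33,.12,.01); e=[X[(Y>=t)&(Y<t+.01)].min() if ((Y>=t)&(Y<t+.01)).any() else np.nan for t in b]
    e=np.array(e); print(np.round(e*1000,0)); print('Yrange',Y.min(),Y.max())
E
```

```text
Traceback (most recent call last):
  File "h.py", line 9, in cloud
    if 'rotation' in d: return P@np.array(d['rotation']).T+d['origin']
                               ~~~~~~~~~~~~~~~~~~~~~~~~~~~^~~~~~~~~~~~
ValueError: operands could not be broadcast together with shapes (384,512) (3,)
```

```bash
sed -i "s/P@np.array(d\['rotation'\]).T+/P@R.from_rotvec(d['rotation']).as_matrix().T+/" h.py
python3 - <<'E'
from h import *
for c in ('scene','side'):
    d=get_image(c); P=cloud(d); m=(abs(P[...,2]-.26)<.006)&(d['range_z']>0)&(P[...,0]>.35)&(P[...,0]<1.2)&(P[...,1]>0)&(P[...,1]<.6)
    q=P[m][:,:2]
    r=cv2.minAreaRect((q*1000).astype(np.float32)); print(c,m.sum(),r, P[m][:,2].mean())
    th=np.deg2rad(8.5); ex=np.array([-np.sin(th),np.cos(th)]); ey=-np.array([np.cos(th),np.sin(th)])
    o=np.array([.627,.0935]); X=(q-o)@ex; Y=(q-o)@ey
    b=np.arange(-.33,.12,.015); e=[X[(Y>=t)&(Y<t+.015)].min() if ((Y>=t)&(Y<t+.015)).any() else np.nan for t in b]
    e=np.array(e); print(np.round(e*1000,0)); print('Yrange',Y.min(),Y.max())
E
```

```text
scene 13305 ((712.3558349609375, 232.0384521484375), (466.64959716796875, 308.2588195800781), 6.738697528839111) 0.261464820839286
[-12. -12. -11. -11. -11. -10.  -9.  -8.  -8.  -8.  -8.  -6.  -7. -24.
 -25. -26. -26. -25. -25. -25. -24. -24. -24. -24. -24. -23. -23. -23.
 -23. -23. -22.]
Yrange -0.3420815969680384 0.131363927056699
side 10505 ((711.5821533203125, 232.8230438232422), (468.9693603515625, 305.05096435546875), 6.820291042327881) 0.26085938754411203
[-10.  -9.  -9.  -8.  -7.  -7.  -7.  -7.  -6.  -6.  -5.  -4.  -4. -20.
 -23. -23. -23. -22. -23. -22. -22. -22. -22. -21. -21. -22. -22. -21.
 -21. -21. -21.]
Yrange -0.34134064002467157 0.13325072947227604
```

>>> arm_command([
  [30,-30,0,0,7.6,0,0],
  [30,-30,0,0,7.7,0,0],
  [30,0,35,-45.5,0,0,0],
  [30,0,35,-45.5,0,0,0],
  [30,0,35,-45.5,0,0,0],
], newtons=30)

```text
clock: 1.78
position: [0.3291, -0.4255, 0.4649]
ee_rot: [1.112, 1.267, -1.112]
force: [0.4, -0.6, 0.3]
width: 0.503
```

>>> arm_command([
  [30,0,35,-45.5,0,0,0],
  [30,0,35,-45.5,0,0,0],
  [30,0,35,-45.5,0,0,0],
  [30,0,35,-45.5,0,0,0],
  [30,0,35,-45.5,0,0,0],
])

```text
clock: 2.4
position: [0.4729, -0.1772, 0.465]
ee_rot: [1.113, 1.267, -1.112]
force: [0.0, -0.1, 0.2]
width: 0.323
```

>>> arm_command([
  [30,0,35,-45.5,0,0,0],
  [30,0,20,-25,0,0,0],
  [30,0,0,0,0,0,0],
])

```text
clock: 2.78
position: [0.5186, -0.0989, 0.4646]
ee_rot: [1.11, 1.271, -1.108]
force: [0.1, -1.0, -0.1]
width: 0.327
```

Run:
```python
from h import *
s,p,M=tcp(); print(p,s['joints'])
d=save('wrist','w1.png')
for c in ('wrist','scene','side'):
    if c!='wrist': get_image(c)
    for t in ('handle','rail_out','rail_in','door'):
        r=pinpoint(c,t); print(c,t,[(np.round(x['point'],3).tolist(),round(x['p'],2)) for x in r[:2]])
g=np.array([.586,.020,.465]); print('to go tool mm',M.T@(g-p)*1000)
```

```text
[ 0.51861087 -0.09890604  0.46464764] [ 0.26393328  0.24489042 -0.22002632  1.70330589  0.05558449  1.19930108
 -1.40497901]
wrist handle [([0.583, 0.019, 0.236], 0.59), ([0.366, -0.496, 0.001], 0.44)]
wrist rail_out [([0.542, 0.072, 0.257], 0.63)]
wrist rail_in []
wrist door []
scene handle [([0.588, 0.016, 0.238], 0.89)]
scene rail_out [([0.538, 0.074, 0.26], 0.8)]
scene rail_in [([0.63, 0.087, 0.259], 0.97)]
scene door [([0.746, 0.104, 0.0], 0.69), ([0.684, -0.376, -0.003], 0.16)]
side handle [([0.584, 0.017, 0.238], 0.94)]
side rail_out [([0.538, 0.074, 0.261], 0.75), ([0.583, 0.02, 0.24], 0.71)]
side rail_in [([0.63, 0.09, 0.266], 0.6)]
side door []
to go tool mm [  -0.19353731   82.85872502 -108.6943444 ]
```

View pics/w1.png

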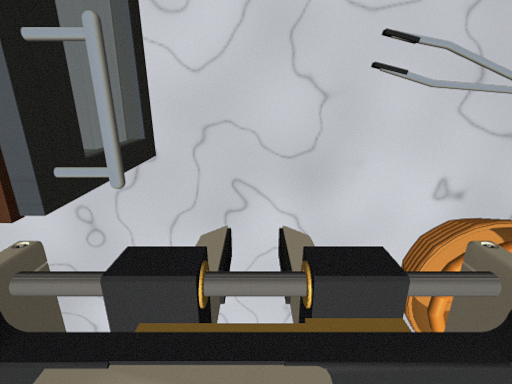

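The wrist view shows the bar from (92,15) to (117,183) with its posts at both ends, and the open fingers at the bottom. I measure the bar from depth.

Run:
```python
from h import *
s,p,M=tcp(); d=get_image('wrist'); P=cloud(d,s)[5:190,70:130].reshape(-1,3)
q=P[(abs(P[:,2]-.241)<.006)&(P[:,1]<.04)]
print(len(q),q.mean(0),q.max(0),q.min(0))
vx,vy,x0,y0=cv2.fitLine((q[:,:2]*1000).astype(np.float32),cv2.DIST_HUBER,0,.01,.01).ravel(); print('yaw',np.degrees(np.arctan2(vy,vx)),x0,y0)
for g in ([.585,.018,.4645],[x0/1000,y0/1000,.4645]): print('tool mm',M.T@(np.array(g)-p)*1000)
```

```text
3524 [0.58637253 0.01856537 0.24234789] [0.64424418 0.03998347 0.24673898] [0.52513759 0.00503414 0.23523617]
yaw 6.8373876 590.71967 17.376522
tool mm [   0.23865445   82.42297246 -109.97966982]
tool mm [   0.23889848   88.01266784 -108.61646936]
```

>>> arm_command([
  [30,0,27.5,-36.5,0,0,0],
  [30,0,27.5,-36.5,0,0,0],
  [30,0,27,-36,0,0,0],
  [30,30,0,0,0,0,0],
  [30,0,0,0,0,0,0],
])

```text
clock: 4.2
position: [0.5842, 0.0171, 0.4326]
ee_rot: [1.109, 1.272, -1.115]
force: [-0.4, -1.1, 1.1]
width: 0.326
```

Run:
```python
from h import *
s,p,M=tcp(); print(p,s['force'],s['width'],M.T@(np.array([.585,.018,.398])-p)*1000)
d=save('wrist','w2.png')
```

```text
[0.58420035 0.01713935 0.43263382] [-0.41671585 -1.14489043  1.06007638] 0.32636448492360054 [34.62928703  1.06490204 -0.74855103]
```

View pics/w2.png

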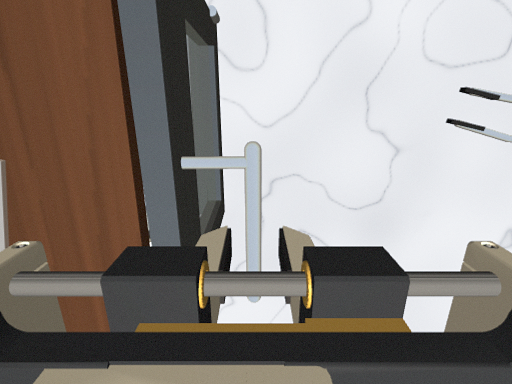

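>>> arm_command([
  [30,17,0.5,0,0,0,0],
  [30,17.5,0.5,-0.5,0,0,0],
  [0,0,0,0,0,0,0],
  [0,0,0,0,0,0,0],
  [0,0,0,0,0,0,0],
], newtons=20)

```text
clock: 4.88
position: [0.5858, 0.0177, 0.4006]
ee_rot: [1.113, 1.268, -1.112]
force: [0.7, 0.7, -0.8]
width: 0.108
```

>>> arm_command([
  [0,0,0,0,0,0,0],
  [0,0,1.3,3.5,-1.15,0,0],
  [0,0,1.9,5.25,-1.72,0,0],
  [0,0,1.9,5.25,-1.72,0,0],
  [0,0,1.9,5.25,-1.72,0,0],
])

```text
clock: 5.5
position: [0.5964, -0.0002, 0.4006]
ee_rot: [1.029, 1.314, -1.027]
force: [3.6, 3.8, 0.9]
width: 0.114
```

>>> arm_command([
  [0,0,1.9,5.25,-1.72,0,0],
  [0,0,1.9,5.25,-1.72,0,0],
  [0,0,0,0,0,0,0],
])

```text
clock: 5.88
position: [0.6014, -0.0066, 0.4005]
ee_rot: [0.984, 1.343, -0.981]
force: [-6.9, 11.6, 7.1]
width: 0.11
```

>>> arm_command([
  [0,0,1.3,3.5,-1.15,0,0],
  [0,0,0,0,0,0,0],
])

```text
clock: 6.12
position: [0.6025, -0.0074, 0.4004]
ee_rot: [0.968, 1.355, -0.965]
force: [-13.5, 17.9, 11.4]
width: 0.108
```

Run:
```python
from h import *
s,p,M=tcp(); print(p,s['force'],s['width'],np.degrees(np.arctan2(M[1,1],M[0,1])))
d=save('scene','s2.png'); P=cloud(d)
for c in ('scene','side'):
    if c=='side': d=get_image(c); P=cloud(d)
    for t in ('handle','rail_out','rail_in'):
        r=pinpoint(c,t); print(c,t,[(np.round(x['point'],3).tolist(),round(x['p'],2)) for x in r[:2]])
cv2.imwrite('pics/s2c.png',cv2.resize(cv2.imread('pics/s2.png')[20:190,220:430],None,fx=3,fy=3))
```

```text
[ 0.60245338 -0.0074158   0.40041423] [-13.48874748  17.88459693  11.44299217] 0.1082794060371351 18.747108848144222
scene handle [([0.599, -0.004, 0.236], 0.7)]
scene rail_out [([0.544, 0.04, 0.257], 0.86), ([0.685, -0.377, -0.003], 0.56)]
scene rail_in [([0.632, 0.068, 0.256], 0.96)]
side handle [([0.6, -0.007, 0.238], 0.8), ([0.626, 0.093, -0.0], 0.66)]
side rail_out [([0.547, 0.039, 0.261], 0.86)]
side rail_in [([0.63, 0.072, 0.265], 0.59), ([0.684, -0.379, 0.001], 0.38)]
```

View pics/s2c.png

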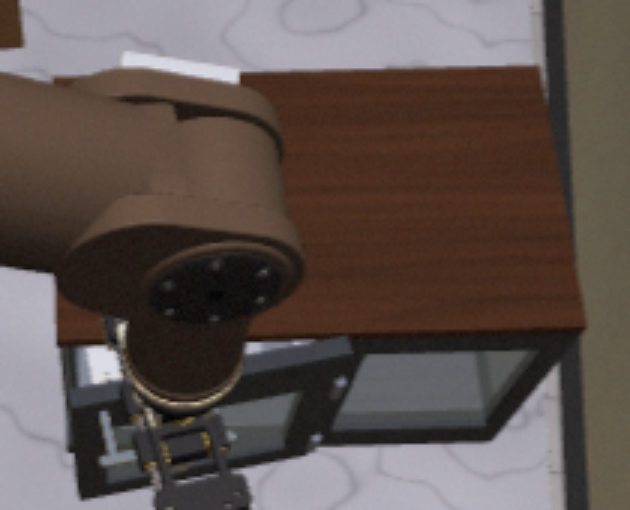

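>>> arm_command([
  [32,0,0,-2,0,0,0],
  [32,0,0,0,0,0,0],
  [32,0,0,0,0,0,0],
  [32,-35,0,0,0,0,0],
  [32,-55,0,0,0,0,0],
])

```text
clock: 7.15
position: [0.6036, -0.0116, 0.4893]
ee_rot: [0.968, 1.347, -0.974]
force: [0.6, -0.4, 0.3]
width: 0.351
```

>>> arm_command([
  [0,-30,0,0,0,0,0],
  [0,0,0,0,0,0,0],
])

```text
clock: 7.4
position: [0.6042, -0.0111, 0.5229]
ee_rot: [0.972, 1.339, -0.968]
force: [0.8, -0.1, -0.5]
width: 0.178
```

Run:
```python
from h import *
s,p,M=tcp(); print(p,s['force'],s['width'],s['joints'],np.degrees(np.arctan2(M[1,1],M[0,1])))
for c in ('scene','side','wrist'):
    d=save(c,'r_%s.png'%c)
    for t in ('handle','rail_out','rail_in','tub'):
        r=pinpoint(c,t); print(c,t,[(np.round(x['point'],3).tolist(),round(x['p'],2)) for x in r[:2]])
```

```text
[ 0.60422076 -0.01112689  0.52285978] [ 0.78556574 -0.05456492 -0.50437157] 0.17803131077221301 [ 0.13367517  0.3524936  -0.29304115  1.41769693  0.10288568  1.38158607
 -1.41219394] 18.324944452089
scene handle [([0.597, -0.007, 0.238], 0.66), ([0.632, 0.067, 0.26], 0.36)]
scene rail_out [([0.544, 0.042, 0.258], 0.82)]
scene rail_in [([0.633, 0.064, 0.26], 0.7), ([0.627, 0.09, 0.002], 0.21)]
scene tub [([0.599, -0.007, 0.238], 0.49)]
side handle [([0.598, -0.004, 0.238], 0.6)]
side rail_out [([0.546, 0.044, 0.26], 0.72)]
side rail_in [([0.63, 0.068, 0.265], 0.82), ([0.548, 0.042, 0.259], 0.41)]
side tub [([0.572, 0.241, 0.261], 0.84)]
wrist handle [([0.598, -0.008, 0.241], 0.56)]
wrist rail_out [([0.548, 0.043, 0.258], 0.77)]
wrist rail_in [([0.631, 0.072, 0.258], 0.94)]
wrist tub []
```

View pics/r_wrist.png

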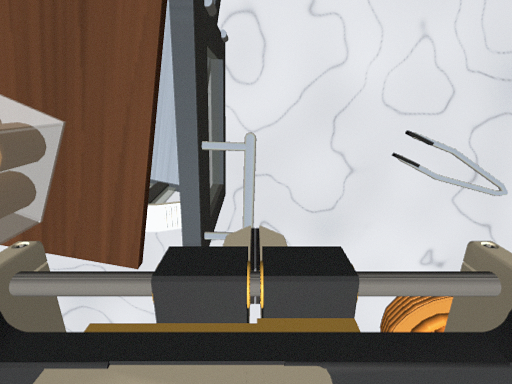

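The door stands ajar and released. The wrist view looks into the gap between the top's edge (column ~150) and the door (~175); the white catch shows at about (165,215), close to the free edge. I locate it from depth.

Run:
```python
from h import *
s,p,M=tcp(); d=get_image('wrist'); P=cloud(d,s); f=d['frame'].astype(int)
for (v,u) in [(195,165),(208,160),(208,172),(216,155),(216,165),(216,175),(224,165),(228,160),(228,175),(216,185),(216,196),(216,140),(150,185),(150,197),(150,150)]: print((v,u),f[v,u],P[v,u].round(4))
H=np.array([.749,.107])
rows=[60,100,150,200,216,235]
# top front edge and door top by height
m=abs(P[...,2]-.26)<.006
for v in rows:
    us=np.where(m[v,:240])[0]; g=np.where(np.diff(us)>6)[0]
    print(v,[(us[i],us[i+1],P[v,us[i],:2].round(4),P[v,us[i+1],:2].round(4)) for i in g], us.max(),P[v,us.max(),:2].round(4))
```

```text
(195, 165) [172 175 171] [0.5007 0.109  0.0736]
(208, 160) [250 252 252] [0.5507 0.0775 0.2268]
(208, 172) [246 249 250] [0.5527 0.0662 0.2225]
(216, 155) [250 251 252] [0.5417 0.0798 0.2302]
(216, 165) [250 252 253] [0.5426 0.0707 0.2253]
(216, 175) [251 252 252] [0.5442 0.0611 0.2218]
(224, 165) [251 252 252] [0.5336 0.0686 0.2257]
(228, 160) [250 251 252] [0.5285 0.0722 0.2281]
(228, 175) [252 253 253] [0.5301 0.0578 0.2217]
(216, 185) [ 95  99 106] [0.5665 0.0459 0.2601]
(216, 196) [ 89  98 103] [0.5697 0.0361 0.26  ]
(216, 140) [104  69  46] [0.5533 0.086  0.2605]
(150, 185) [ 92 100 105] [0.6273 0.0609 0.2607]
(150, 197) [ 93 101 105] [0.6304 0.0511 0.2598]
(150, 150) [46 29 23] [0.6163 0.0913 0.2559]
60 [(np.int64(158), np.int64(172), array([0.69  , 0.1003]), array([0.6934, 0.0881]))] 196 [0.6997 0.071 ]
100 [(np.int64(154), np.int64(174), array([0.6591, 0.0961]), array([0.6646, 0.0794]))] 197 [0.6702 0.0625]
150 [(np.int64(150), np.int64(177), array([0.6163, 0.0913]), array([0.625 , 0.0675]))] 199 [0.6296 0.0503]
200 [(np.int64(146), np.int64(180), array([0.5678, 0.0857]), array([0.5804, 0.0543]))] 200 [0.5849 0.037 ]
216 [(np.int64(144), np.int64(181), array([0.5512, 0.0841]), array([0.5657, 0.0494]))] 200 [0.5699 0.0327]
235 [(np.int64(142), np.int64(182), array([0.5315, 0.0816]), array([0.5464, 0.0439]))] 201 [0.5495 0.0267]
```

>>> arm_command([
  [0,0,0,0,-9.8,0,0],
  [0,0,0,0,-9.8,0,0],
  [0,0,0,0,-9.8,0,0],
  [0,0,0,0,-9.8,0,0],
  [0,0,0,0,-9.8,0,0],
])

```text
clock: 8.82
position: [0.6038, -0.0104, 0.5202]
ee_rot: [0.305, 1.549, -0.305]
force: [-0.2, -0.3, -0.4]
width: 0.004
```

>>> arm_command([
  [0,0,0,0,-9.8,0,0],
  [0,0,0,0,-9.8,0,0],
  [0,0,0,0,-9.8,0,0],
  [0,0,0,0,-10,0,0],
  [0,0,0,0,0,0,0],
])

```text
clock: 9.45
position: [0.6038, -0.0106, 0.5202]
ee_rot: [-0.229, 1.559, 0.229]
force: [0.9, 1.0, -0.2]
width: 0.004
```

Run:
```python
from h import *
s,p,M=tcp(); print(p,s['width'],s['joints'],np.degrees(np.arctan2(M[1,1],M[0,1])),M.round(3).tolist())
print(M.T@(np.array([.5444,.0631,.523])-p)*1000)
```

```text
[ 0.60382839 -0.01057394  0.52018539] 0.003774005693495181 [ 0.32879678  0.39786948 -0.592205    1.40360448  0.22081185  1.40646383
  0.02873082] 106.71782782262132 [[-0.0, -0.288, 0.958], [0.0, 0.958, 0.288], [-1.0, 0.0, 0.0]]
[ -2.79723331  87.65563642 -35.72353499]
```

>>> arm_command([
  [0,0,44,-18,0,0,0],
  [0,0,43.5,-17.5,0,0,0],
  [0,30,0,0,0,0,0],
  [0,30,0,0,0,0,0],
  [0,0,0,0,0,0,0],
])

```text
clock: 10.07
position: [0.544, 0.0627, 0.4586]
ee_rot: [-0.228, 1.563, 0.227]
force: [0.5, 0.8, -0.7]
width: 0.003
```

Run:
```python
from h import *
s,p,M=tcp(); print(p,s['force'],np.degrees(np.arctan2(M[1,1],M[0,1])),M.T@(np.array([.5444,.0631,.46])-p)*1000)
d=save('wrist','g_w.png'); a=save('side','g_s.png'); P=cloud(a)
im=np.hstack([cv2.imread('pics/g_w.png')[:, :],cv2.resize(cv2.imread('pics/g_s.png')[80:290,60:340],(512,384))]); cv2.imwrite('pics/g.png',cv2.resize(im,(800,300)))
```

```text
[0.54398777 0.06273268 0.45858583] [ 0.47618466  0.83991961 -0.72190534] 106.58663703729947 [-1.41599237  0.23478809  0.49453599]
```

View pics/g.png

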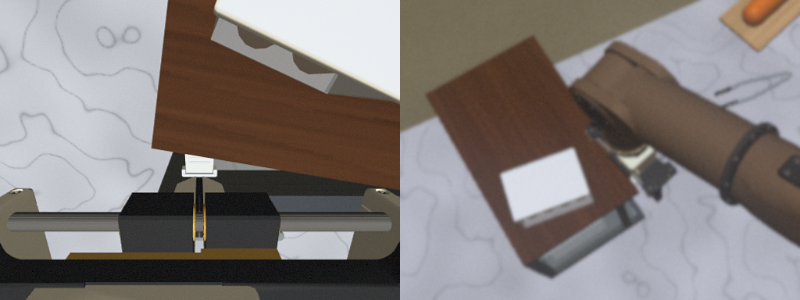

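>>> arm_command([
  [0,20,0,0.5,0,0,0],
  [0,20,0,0,0,0,0],
  [0,5,0,0,0,0,0],
  [0,0,0,0,0,0,0],
])

```text
clock: 10.68
position: [0.5454, 0.0633, 0.4162]
ee_rot: [-0.229, 1.558, 0.229]
force: [0.3, -0.5, 0.4]
width: 0.002
```

>>> arm_command([
  [0,6,0,0,0,0,0],
  [0,0,0,0,0,0,0],
])

```text
clock: 10.92
position: [0.545, 0.0632, 0.4093]
ee_rot: [-0.23, 1.558, 0.23]
force: [-0.8, 0.3, -1.0]
width: 0.005
```

>>> arm_command([
  [0,5,0,0,0,0,0],
  [0,0,0,0,0,0,0],
])

```text
clock: 11.18
position: [0.5451, 0.0633, 0.4042]
ee_rot: [-0.23, 1.558, 0.23]
force: [0.6, 0.3, 0.5]
width: 0.006
```

>>> arm_command([
  [0,5,0,0,0,0,0],
  [0,0,0,0,0,0,0],
])

```text
clock: 11.42
position: [0.5452, 0.0635, 0.3992]
ee_rot: [-0.23, 1.558, 0.23]
force: [0.1, 0.9, 3.7]
width: 0.008
```

>>> arm_command([
  [0,3,0,0,0,0,0],
  [0,0,0,0,0,0,0],
])

```text
clock: 11.68
position: [0.5451, 0.0633, 0.3963]
ee_rot: [-0.23, 1.558, 0.23]
force: [0.5, 0.6, 4.5]
width: 0.0
```

>>> arm_command([
  [0,2,0,0,0,0,0],
  [0,0,0,0,0,0,0],
])

```text
clock: 11.92
position: [0.5451, 0.0633, 0.3944]
ee_rot: [-0.23, 1.558, 0.23]
force: [0.6, 1.3, 6.8]
width: 0.006
```

>>> arm_command([
  [0,0.5,-5,0,0,0,0],
  [0,0,-6,0,0,0,0],
  [0,0,-6,0,-1.15,0,0],
  [0,0,-8.3,-0.4,-2.3,0,0],
  [0,0,0,0,0,0,0],
])

```text
clock: 12.55
position: [0.5521, 0.0379, 0.3937]
ee_rot: [-0.277, 1.554, 0.276]
force: [-0.7, -1.3, 6.5]
width: 0.005
```

Run:
```python
from h import *
s,p,M=tcp(); print(p,s['force'],np.degrees(np.arctan2(M[1,1],M[0,1])))
for c in ('scene','side'):
    get_image(c)
    for t in ('handle','rail_out','rail_in'):
        r=pinpoint(c,t); print(c,t,[(np.round(x['point'],3).tolist(),round(x['p'],2)) for x in r[:2]])
```

```text
[0.55211385 0.03787945 0.39374803] [-0.69481608 -1.30260253  6.46173629] 110.19940543318137
scene handle [([0.616, -0.024, 0.236], 0.78)]
scene rail_out [([0.558, 0.016, 0.261], 0.78)]
scene rail_in [([0.639, 0.053, 0.258], 0.66), ([0.746, 0.104, 0.003], 0.5)]
side handle []
side rail_out []
side rail_in [([0.638, 0.059, 0.263], 0.75)]
```

>>> arm_command([
  [0,-8,-5,0,-3,0,0],
  [0,-7,-8,0,-3,0,0],
  [0,0,-16,0,-4.6,0,0],
  [0,0,-16.6,0.1,-4.6,0,0],
  [0,0,0,0,0,0,0],
])

```text
clock: 13.58
position: [0.5728, -0.0032, 0.4078]
ee_rot: [-0.482, 1.518, 0.482]
force: [-0.3, 1.1, 0.2]
width: 0.006
```

```bash
cat >> h.py <<'E'
def door():
    s,p,M=tcp(); print(s['clock'],p,s['force'],'tool yaw-90',np.degrees(np.arctan2(M[1,1],M[0,1]))-90,'J',np.round(s['joints'],2))
    for c in ('scene','side'):
        get_image(c)
        for t in ('handle','rail_out','rail_in'):
            for x in pinpoint(c,t)[:1]:
                q=np.array(x['point']); r=q[:2]-[.749,.105]; off={'handle':np.arctan2(63,175),'rail_out':0,'rail_in':0}[t]
                print(c,t,q.round(3),round(x['p'],2),'r',round(np.hypot(*r),3),'hinge deg',round(np.degrees((np.arctan2(r[1],r[0])-np.pi-off)%6.2832)-6.75,1))
E
python3 -c "
from h import *
door()"
```

```text
13.575 [ 0.57278064 -0.00322769  0.40784765] [-0.33809929  1.06910117  0.19795666] tool yaw-90 35.269412082396684 J [ 0.39  0.43 -0.67  1.66  0.29  1.15  0.26]
scene handle [ 0.644 -0.052  0.234] 0.86 r 0.189 hinge deg 29.6
scene rail_out [ 0.578 -0.018  0.257] 0.7 r 0.21 hinge deg 29.0
scene rail_in [0.65  0.034 0.258] 0.95 r 0.122 hinge deg 28.7
side rail_out [ 0.576 -0.018  0.257] 0.58 r 0.213 hinge deg 28.7
side rail_in [0.648 0.035 0.263] 0.86 r 0.122 hinge deg 27.9
```

>>> arm_command([
  [0,0,-15,0,-4.1,0,0],
  [0,0,-19.6,0.1,-5.4,0,0],
  [0,0,-19.6,0.1,-5.4,0,0],
  [0,0,-19.6,0.1,-5.4,0,0],
  [0,0,-19.6,0.1,-5.4,0,0],
])

```text
clock: 14.6
position: [0.6394, -0.0664, 0.4086]
ee_rot: [-0.833, 1.406, 0.833]
force: [-1.1, 0.9, 0.7]
width: 0.002
```

>>> arm_command([
  [0,0,-19.6,0.1,-5.4,0,0],
  [0,0,-19.6,0.1,-5.4,0,0],
  [0,0,-15,0,-4.1,0,0],
  [0,0,-10,0,-2.7,0,0],
  [0,0,0,0,0,0,0],
])

```text
clock: 15.22
position: [0.6988, -0.0903, 0.4082]
ee_rot: [-1.062, 1.296, 1.063]
force: [0.7, -0.2, -0.0]
width: 0.005
```

```bash
python3 -c "
from h import *
door()"
```

```text
15.225 [ 0.69875784 -0.09028131  0.40821894] [ 0.65626934 -0.1910004  -0.02145781] tool yaw-90 78.6928845748958 J [ 0.47  0.68 -0.77  1.3   0.46  1.34  1.09]
scene handle [ 0.778 -0.076  0.237] 0.93 r 0.184 hinge deg 72.4
side handle [ 0.782 -0.078  0.238] 0.66 r 0.185 hinge deg 73.7
side rail_out [ 0.708 -0.103  0.259] 0.79 r 0.212 hinge deg 72.0
side rail_in [ 0.725 -0.01   0.264] 0.69 r 0.118 hinge deg 71.6
```

>>> arm_command([
  [0,0,-15,0,-4.1,0,0],
  [0,0,-15,0,-4.1,0,0],
  [0,0,-13,0,-3.6,0,0],
  [0,0,0,0,0,0,0],
])

```text
clock: 16.12
position: [0.7413, -0.0957, 0.4083]
ee_rot: [-1.215, 1.205, 1.216]
force: [-0.2, -0.4, 0.1]
width: 0.004
```

>>> arm_command([
  [0,0,8,0,0,0,0],
  [0,-20,4,0,0,0,0],
  [0,-45,0,0,0,0,0],
  [0,-55,0,0,0,0,0],
  [0,-20,0,0,0,0,0],
])

```text
clock: 16.75
position: [0.7279, -0.0953, 0.5551]
ee_rot: [-1.218, 1.2, 1.211]
force: [-0.9, 0.2, -0.4]
width: 0.005
```

Run:
```python
from h import *
door()
for t in ('tub','tongs','basket'): print(t,[(np.round(x['point'],3).tolist(),round(x['p'],2)) for x in pinpoint('side',t)[:1]+pinpoint('scene',t)[:1]])
a=save('scene','f1.png');b=save('side','f2.png')
cv2.imwrite('pics/f.png',cv2.resize(np.hstack([cv2.imread('pics/f1.png'),cv2.imread('pics/f2.png')]),(800,300)))
```

```text
16.75 [ 0.72786365 -0.09526964  0.55514084] [-0.86329235  0.20649543 -0.40690722] tool yaw-90 -269.503749987453 J [ 0.41  0.68 -0.8   0.93  0.47  1.68  1.36]
scene rail_out [ 0.752 -0.11   0.257] 0.91 r 0.215 hinge deg 84.1
scene rail_in [ 0.753 -0.018  0.26 ] 0.68 r 0.123 hinge deg 85.1
side handle [ 0.816 -0.068  0.238] 0.88 r 0.186 hinge deg 84.7
side rail_out [ 0.754 -0.105  0.26 ] 0.8 r 0.21 hinge deg 84.8
side rail_in [ 0.753 -0.011  0.264] 0.81 r 0.116 hinge deg 85.4
tub [([0.569, 0.246, 0.261], 0.95)]
tongs [([0.683, -0.376, 0.001], 0.48), ([0.682, -0.374, -0.001], 0.84)]
basket [([0.36, -0.497, 0.002], 0.93)]
```

View pics/f.png

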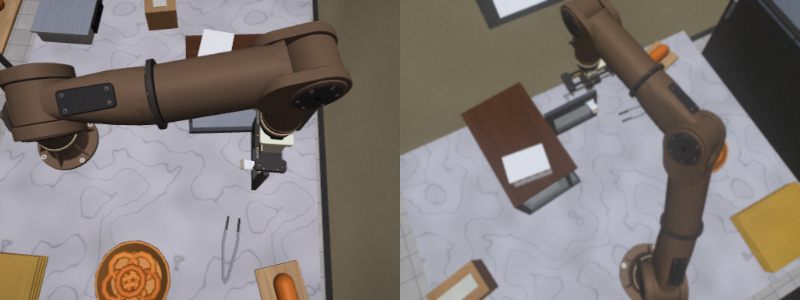

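The door stands at about 85°, the white catch sticks out freely from its back at (247,163) in the left view, and the gripper is about 115 mm above it. The tub and tongs have not moved. Handing in.

```bash
python3 -c "
from cell import arm
print(arm.sign_off()); print(arm.observe()['clock'])"
```

```text
the job is handed in; nothing more can be done
None
the job is handed in; nothing more can be done
```

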